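# Seal the dried tins in the airtight keeper

## Robot

A 6-joint arm with a two-finger parallel gripper is mounted at the origin on a cart in front of the work surface, level with it; the furniture and walls round the work are solid. World frame = base frame: x ahead of the robot, y to its left, z up, the work surface at z = 0. Lengths are in mm, angles in degrees, forces in N, time in s.
With the tool pointing down it reaches from about 350 to 850 mm from the base axis. Payload 8.1 kg.
Tool frame: the origin (TCP) lies midway between the tips of the shut fingers; the grasp point (between the pads) lies 19 mm behind it; z points along the fingers, y is the line along which they close (so a half turn about z gives the same grasp; the last joint's range is limited). The gripper opens to 85 mm and grips with 20 to 120 N. Pads are 22 mm wide; open, the fingers measure 114 mm over their backs; the gripper's body (76 mm by 85 mm) begins 54 mm behind the grasp point. The pads swing forward as they close: fully open they stand 13 mm farther back than shut.
Start: joints at [-80.237, 7.471, 85.268, -0, 87.261, -4.893], TCP at [151.832, -580.476, 231.292] pointing down, gripper open.
Joint ranges: [-169.43, 169.43], [-51.17, 129.36], [1.28, 143.12], [-76.62, 256.62], [0, 156.53], [-152.29, 152.29]. Speed limits (degrees/s): [136.94, 136.94, 159.86, 180, 180, 180].

## Interface

Orientations are given as [roll, pitch, yaw] about the fixed x, y, z axes, in that order (R = Rz(yaw) Ry(pitch) Rx(roll)).
In Python, from bench import r gives the robot as it stands.
- The arm moves only by the tool steer_hand, called in YAML: its name, and indented under it one key for each argument. Schema: {"type":"object","properties":{"increments":{"type":"string"},"squeeze":{"type":"number"},"only":{"type":"string"},"quiet":{"type":"boolean"},"lines":{"type":"string"}},"required":["increments"],"additionalProperties":false}. increments is a string of 1 to 8 rows, parted by a bar, with the numbers parted by commas; each row has 7 numbers: a rotation vector rx, ry, rz in units of 2 degrees, then dx, dy, dz in m, then the finger opening in mm; each row is the pose to reach, as a shift and turn from the pose commanded when the call began, along the tool's axes at that moment; what a row does not reach only later rows make up. A row lasts 1/8 s, in which the tool goes at most 62.5 mm and 10.7 degrees, less where a joint would pass 70% of its speed; a pose out of reach is approached as far as the arm can. The fingers move at their own pace and stop on an object; squeeze is the grip in N (left out, the last holds). Time passes only in rows, so rows that do not move let the fingers close. The tool returns the time, the measured TCP pose, the force, the opening and the grip force at its end. only (a regular expression) keeps the lines of the reply that match it, lines (a string "A,B") keeps lines A to B, and quiet returns only ok. Input that does not fit is refused with a message, and nothing moves.
- r.sense(): the state, without advancing time (a new reading comes with each control period).
- r.snapshot(name): name is "scene" or "top" or "wrist"; returns a dict with "pixels" (400x640x3 uint8, blue, green, red), "fx", "fy", "cx", "cy" (pixels), "pose" (4x4, takes a point from camera to world coordinates). Camera axes: x right, y up, looking along -z (the intrinsics and any distortion apply to the point x, -y, -z); pixel columns grow to the right and rows downward; lengths in mm; the calibration is good to about 2 mm. The wrist camera is an equidistant fisheye: a pixel r from the principal point sees the ray r / f radians off the axis. A picture is of the moment at which its call begins. There is no depth.
- r.hand_in(): hands the job in; it is judged then, once.
The state is a dict: "time": time; "joint_pos": joint angles; "qd": joint speeds; "joint_efforts": joint torques, N m; "tool_pos": TCP position; "tcp_rot": TCP orientation; "ft_force": force on the tool from outside, world axes, zero at the start; "wrist_torque": the same for the moment, N m; "finger_gap": finger opening in mm; "grip_force": force on a finger pad.
Only numpy, scipy, OpenCV 4.12 (cv2) and the standard library are available. Lean on these libraries where they do the work, as an engineer would, in place of code of your own. Each camera call takes 0.05 s, during which the arm holds its last target. There are 200 camera calls.

## Task

The dried moisture tins are back in the clear box: take the blue lid off the draining stand, tuck its ribbed end under the hook bar of the box and press the other end down until the blue clip snaps over it, so that the lid sits level and fully home. Leave the white vent shutter on the lid open until then so that the air can get out, and afterwards slide it fully shut. Leave the other things on the bench where they are.

Things in the scene. Friction and masses are not known exactly. Their poses are not given: they have to be found in the camera images.
- box: Clear plastic box fixed on the bench, open at the top, two tins inside. Outside 110 mm (its x) x 160 mm (its y), walls 4 mm, rim 75 mm above the bench, mouth 102 x 152 mm. Origin: centre of its underside, z up. At the middle of its -y end stands a rigid grey hook, at its +y end a sprung blue clip. Stiff: force rises at once when the lid's end is home on the rim.
- hook_bar (a point): Centre of the hook's bar at the box's -y end: 8 mm thick, round, along the box's x, 48 mm long, 87 mm above the bench, 83 mm from the box's middle. So 8 mm are free between rim and bar for the lid's 6 mm edge, and a seated lid reaches 5 mm under it. The hook's upright back, 85 mm from the middle, stops an edge pushed in 1 mm too far; its top is 91 mm above the bench.
- clip_nose (a point): Centre of the clip's rounded nose (10 mm thick, along the box's x, 42 mm long) at the box's +y end, 84.5 mm above the bench, 86 mm from the middle. The clip is hinged 45 mm up and reaches 99 mm up. A lid tucked under the hook rests on this nose, its +y end about 12 mm above the rim; pressed there with 12 to 25 N it pushes the nose outward, which then springs back over the edge and holds it.
- lid: Loose blue plastic lid, about 0.2 kg; plate 114 mm (x) x 168 mm (y) x 6 mm, end edges rounded 3 mm. Origin: centre of the plate's underside, z out of its top. Seated, its axes are along the box's and its origin 75 mm above the bench over the box's middle: its -y end (two white ribs) goes under the hook. It starts on the stand, tilted 35 degrees about its x, -y end low.
- lid_end_a (a point): Middle of the lid plate's underside near its -y (hook) end, 80 mm from the centre; axes as the lid. Under the plate a plug lip, 99 mm (x) wide, from y = -66 to +75 mm, 18 mm deep, foot rounded 4 mm, fills the box's mouth with 1.5 mm to spare at the sides, 1 mm at the +y end, 10 mm at the -y end. So the lid goes on only with this end first, tilted.
- lid_end_b (a point): Middle of the lid plate's underside near its +y (clip) end, 80 mm from the centre; axes as the lid. A round white-rimmed thumb pad to press on lies on the lid's top at lid x = 0, y = +60 mm, 6 mm above the lid's origin.
- lid_handle (a point): Centre of the top of the lid's white handle bar, 36 mm above the lid's origin; axes as the lid. The bar runs along the lid's y: 14 mm wide (x), 72 mm long, 14 mm deep, on two posts with a gap beneath. Nothing else on the lid's top stands within 28 mm beside it.
- stand: Draining stand of bent stainless wire, fixed on the bench, 68 mm (its x) by about 165 mm (its y), 110 mm high; its slope falls 35 degrees toward its -y, where two wire ends turned up keep the lid from sliding. Origin: on the bench under the middle of the lid's place.
- vent_grip (a point): Top centre of the vent shutter's white finger grip, 26 mm above the lid's origin at x = -41 mm; the grip is 12 mm (lid x) x 16 mm (lid y) and stands 20 mm above the lid's top. It moves with the shutter; axes as the lid.
- vent (a joint): Vent shutter on the lid's top, slides along the lid's y in guides: 0 = fully shut (grip at lid y = -17 mm, hard stop), 0.034 m = fully open (grip at lid y = +17 mm). Starts 0.026 to 0.034 m open; stays where it is left, needs about 2 N.
- lab_timer: White lab timer with coloured keys, 70 x 62 x 18 mm, loose, to be left alone; origin at the centre of its underside.
- scoop: Metal scoop, 36 x 147 x 17 mm, loose, to be left alone; origin at the centre of its underside.

How it is judged:
By the outcome, as a careful person would: the job done as asked, in the order asked, and still so for the second after the job is handed in, with the robot touching nothing.
It also fails if it takes over 58 s, if anything falls off the work surface, if the arm or the gripper's body presses on something with over 40 N, if the wrist force passes 120 N, or if a joint passes its speed limit or range.

## Working session

There is one attempt and no reset: what is moved stays moved. The work goes in short steps, Python scripts to look and compute and a tool call to move; the robot and the scene stay as the last step left them, time stands still between calls to the robot, and variables do not carry over. Pictures are saved under pics/ and viewed, at most 10 in all, crops included, and the job is handed in when it is done.

```bash
ls; mkdir -p pics; cat > h.py <<'E'
import numpy as np,cv2
from scipy.spatial.transform import Rotation as R
from bench import r
def ray(s,u,v,fish=False):
    x=(u-s["cx"])/s["fx"]; y=(v-s["cy"])/s["fy"]
    if fish:
        t=np.hypot(x,y); k=np.sin(t)/t if t>1e-9 else 1; d=np.array([x*k,-y*k,-np.cos(t)])
    else: d=np.array([x,-y,-1.])
    P=np.array(s["pose"]); d=P[:3,:3]@d; return P[:3,3],d/np.linalg.norm(d)
def onz(s,u,v,z,fish=False):
    o,d=ray(s,u,v,fish); return o+d*(z-o[2])/d[2]
def two(a,b):
    (o,d),(p,e)=a,b
    t=np.linalg.lstsq(np.c_[d,-e],p-o,rcond=None)[0]
    A=o+t[0]*d;B=p+t[1]*e; return (A+B)/2,np.linalg.norm(A-B)
def proj(s,p):
    P=np.array(s["pose"]); q=P[:3,:3].T@(np.array(p)-P[:3,3]); return s["cx"]+s["fx"]*q[0]/-q[2], s["cy"]-s["fy"]*q[1]/-q[2]
E
python3 - <<'E'
from h import *
import pickle
d={}
for n in("scene","top"):
    s=r.snapshot(n); d[n]=s; cv2.imwrite(f"pics/{n}0.png",s["pixels"]); print(n,s["fx"],s["cx"],s["cy"],np.round(s["pose"],3), [k for k in s])
pickle.dump(d,open("d0.pkl","wb"))
print(r.sense())
E
```

```text
bench.py
pics
scene 420.1604145449114 322.31186844010483 203.23981838157334 [[-5.67000e-01  4.89000e-01 -6.63000e-01 -1.28215e+02]
 [-8.24000e-01 -3.45000e-01  4.49000e-01  6.68827e+02]
 [-9.00000e-03  8.01000e-01  5.99000e-01  6.99036e+02]
 [ 0.00000e+00  0.00000e+00  0.00000e+00  1.00000e+00]] ['pixels', 'fx', 'fy', 'cx', 'cy', 'pose']
top 389.2676210378653 309.37248955325384 204.39319670324704 [[-1.000000e-03  9.860000e-01 -1.680000e-01  3.358330e+02]
 [-1.000000e+00  1.000000e-03  1.000000e-02  2.305040e+02]
 [ 1.000000e-02  1.680000e-01  9.860000e-01  1.211369e+03]
 [ 0.000000e+00  0.000000e+00  0.000000e+00  1.000000e+00]] ['pixels', 'fx', 'fy', 'cx', 'cy', 'pose']
{'time': 0.1, 'joint_pos': array([-8.02360947e+01,  7.51211628e+00,  8.53261376e+01,  9.90081492e-04,
        8.72615143e+01, -4.89237059e+00]), 'qd': array([-0.03902486, -0.10468675, -0.1778747 ,  0.0373483 , -0.06991031,
        0.01927141]), 'joint_efforts': array([ 2.27597113e-03, -5.70951176e+01, -5.01942801e+01, -9.34441141e-05,
        8.06154771e-03, -1.37519461e-05]), 'tool_pos': array([ 151.75824822, -579.95450212,  230.30572345]), 'tcp_rot': array([-1.79900680e+02, -9.49391392e-03,  1.46562195e+01]), 'ft_force': array([-0.92631686, -0.92876021,  0.07644242]), 'wrist_torque': array([0.03027767, 0.02193502, 0.03907684]), 'grip_force': 0.0, 'finger_gap': 85.38215182091075}
```

View pics/scene0.png

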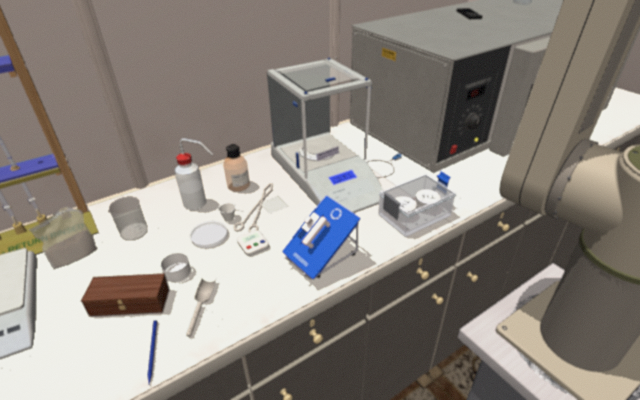

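View pics/top0.png

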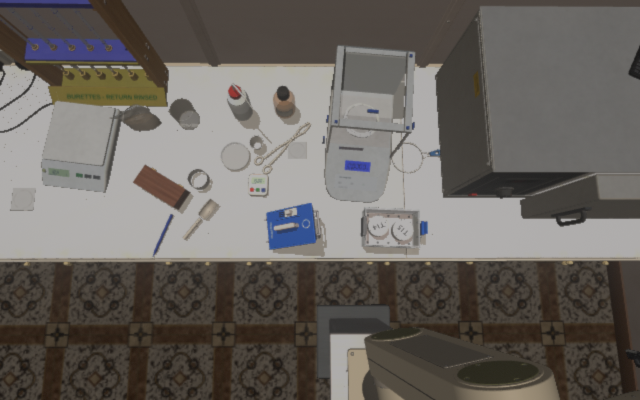

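The scene view shows the lid on the stand at about (320,238), with the ribbed low end at (300,258), and the box at (415,203) with its blue clip at (444,178). The top view has the lid at (292,227), the box at (390,230), and the clip on its right (-y world). So box and lid are both turned about 180°.

```bash
python3 - <<'E'
import pickle,cv2,numpy as np
d=pickle.load(open("d0.pkl","rb"))
t=d["top"]["pixels"][195:260,255:435]; s=d["scene"]["pixels"][165:285,275:465]
t=cv2.resize(t,(720,260),interpolation=cv2.INTER_CUBIC); s=cv2.resize(s,None,fx=4,fy=4,interpolation=cv2.INTER_CUBIC)
cv2.imwrite("pics/t1.png",t); cv2.imwrite("pics/s1.png",s)
E
```

```text
(no output)
```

View pics/t1.png

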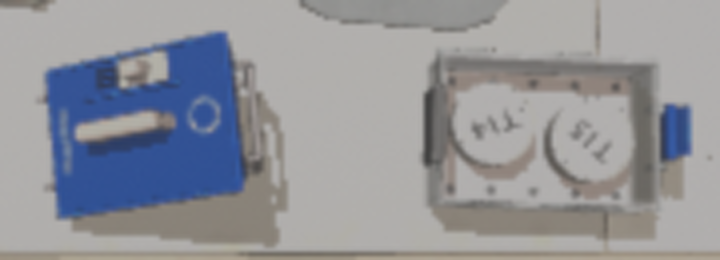

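View pics/s1.png

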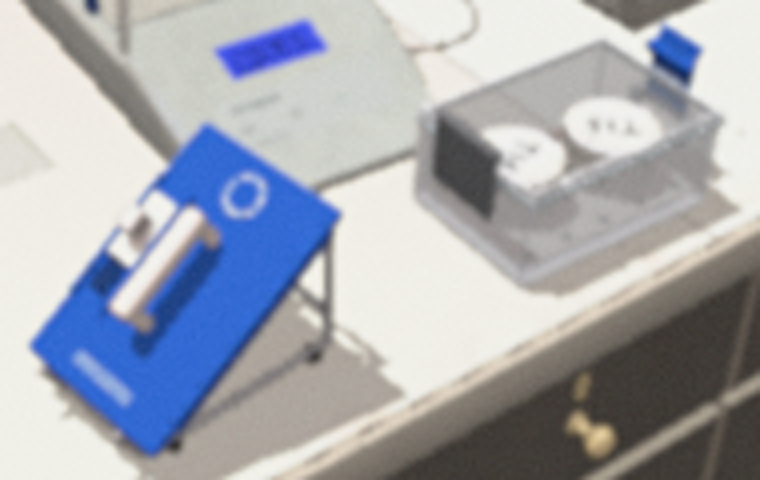

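The crops show the lid corners in the top crop at (47,70), (227,32), (243,190), (58,217), and in the scene crop at (32,346), (208,123), (341,214), (152,456). The box rim corners are at (437,55)…(655,208) and (420,112)…(528,200), and the shutter looks open, toward the clip end.

```bash
python3 - <<'E'
from h import *
import pickle
d=pickle.load(open("d0.pkl","rb")); T,S=d["top"],d["scene"]
def cor(s,x0,y0,x1,y1):
    im=cv2.resize(s["pixels"][y0:y1,x0:x1],None,fx=4,fy=4,interpolation=cv2.INTER_CUBIC).astype(int)
    m=((im[...,0]-im[...,2]>60)).astype(np.uint8)
    m=cv2.morphologyEx(m,cv2.MORPH_CLOSE,np.ones((45,45)))
    c=max(cv2.findContours(m,0,2)[0],key=cv2.contourArea)
    h=cv2.convexHull(c); e=4
    while len(a:=cv2.approxPolyDP(h,e,True))>4: e+=1
    return (a[:,0]+.5)/4-.5+[x0,y0]
print("top",ct:=cor(T,258,195,325,260)); print("scene",cs:=cor(S,275,190,365,285))
# order: (-,-),(-,+),(+,+),(+,-) lid xy
gt=np.array([(47,70),(227,32),(243,190),(58,217)])/4+[255,195]
gs=np.array([(32,346),(208,123),(341,214),(152,456)])/4+[275,165]
ct=np.array([ct[np.argmin(np.hypot(*(ct-g).T))] for g in gt]); cs=np.array([cs[np.argmin(np.hypot(*(cs-g).T))] for g in gs])
L=np.array([(-57,-84,6),(-57,84,6),(57,84,6),(57,-84,6)],float)
for a,b in((gt,gs),(ct,cs)):
    W=[two(ray(T,*p),ray(S,*q)) for p,q in zip(a,b)]; g=[w[1] for w in W]; W=np.array([w[0] for w in W])
    Ro,rs=R.align_vectors(W-W.mean(0),L-L.mean(0)); o=W.mean(0)-Ro.apply(L.mean(0))
    print(np.round(W,1).tolist(),np.round(g,1),"rms",rs/2,"origin",o,"eul zyx",Ro.as_euler("ZYX",degrees=True))
bt=np.array([(437,55),(657,62),(655,208),(432,205)])/4+[255,195]
bs=np.array([(420,112),(602,40),(720,118),(528,200)])/4+[275,165]
for s,b in((T,bt),(S,bs)): 
    W=np.array([onz(s,*p,75) for p in b]); y=W[1]+W[2]-W[0]-W[3]; print("box",W.round(1).tolist(),W.mean(0),"yaw",np.degrees(np.arctan2(-y[0],y[1])))
E
```

```text
top [[310.375 202.875]
 [314.875 241.625]
 [270.125 248.625]
 [266.375 213.125]]
scene [[327.125 195.625]
 [364.375 219.375]
 [311.875 278.125]
 [282.375 250.125]]
[[511.4, 348.0, 31.7], [525.4, 212.7, 125.2], [414.0, 202.1, 125.4], [399.8, 338.3, 32.1]] [2.5 0.1 0.7 1.3] rms 1.7331392980797802 origin [462.9422678  271.92466345  73.6407515 ] eul zyx [-174.50427514   -0.34537105   34.39266094]
[[509.1, 349.3, 38.2], [524.2, 215.3, 127.6], [412.3, 200.0, 123.9], [402.6, 337.6, 31.7]] [ 0.4  3.6 11.8  1.6] rms 3.338257549337259 origin [462.68852294 272.28170426  75.38251953] eul zyx [-172.97975712    2.68599838   33.69303914]
box [[517.0, 56.6, 75.0], [511.9, -106.5, 75.0], [404.2, -99.7, 75.0], [406.4, 63.0, 75.0]] [459.87393874 -21.66308016  75.        ] yaw 178.6966755799463
box [[514.1, 55.1, 75.0], [507.1, -100.9, 75.0], [399.3, -95.7, 75.0], [408.1, 62.1, 75.0]] [457.15295469 -19.8402479   75.        ] yaw 177.12519962053761
```

```bash
cat >> h.py <<'E'
LID=(np.array([463.,272.,74.]),R.from_euler("ZYX",[-174.5,0,35],degrees=True))
BOX=(np.array([458.5,-20.8,75.]),R.from_euler("ZYX",[178,0,0],degrees=True))
FL=R.from_matrix([[0,-1,0],[-1,0,0],[0,0,-1]]) # tool axes in lid frame
def tgt(frame,q): return frame[0]+frame[1].apply(q), frame[1]*FL
def tcp(s=None):
    s=s or r.sense(); return np.array(s["tool_pos"]),R.from_euler("xyz",s["tcp_rot"],degrees=True)
def rows(P,Rt,base=None):
    p,Q=base or tcp(); return np.round(np.r_[(Q.inv()*Rt).as_rotvec(degrees=True),Q.inv().apply(P-p)],2)
E
python3 - <<'E'
from h import *
Rd=R.from_euler("xyz",[180,0,90],degrees=True)
print(rows(np.array([380,-60,300.]),Rd))
E
```

```text
[-8.0000e-02 -7.0000e-02 -7.5340e+01  3.5238e+02 -4.4541e+02 -6.8860e+01]
```

The rows are not in the units I measure in: shifts go in m and turns go in units of 2 degrees. I convert before sending: -445 mm is -0.445, 352 mm is 0.352, -75.3 degrees is -37.65.

steer_hand:
  increments: "0,0,-37.65,0.352,-0.445,-0.069,38 | 0,0,-37.65,0.352,-0.445,-0.069,38 | 0,0,-37.65,0.352,-0.445,-0.069,38 | 0,0,-37.65,0.352,-0.445,-0.069,38 | 0,0,-37.65,0.352,-0.445,-0.069,38 | 0,0,-37.65,0.352,-0.445,-0.069,38 | 0,0,-37.65,0.352,-0.445,-0.069,38 | 0,0,-37.65,0.352,-0.445,-0.069,38"
  squeeze: 40

```text
time: 1.1
tool_pos: [351.5, -124.0, 291.7]
tcp_rot: [180.0, 0.0, 90.1]
ft_force: [1.7, -0.5, 0.1]
finger_gap: 38.0
grip_force: 0.0
```

```bash
python3 - <<'E'
from h import *
print(rows(*tgt(LID,[0,0,110])))
E
```

```text
[ -1.62 -34.96  -5.23 458.67 106.28 127.58]
```

Scaled: 127 mm is 0.127, 459 mm is 0.459, -35 degrees is -17.5.

steer_hand:
  increments: "-0.8,-17.5,-2.6,0.459,0.106,0.127,38 | -0.8,-17.5,-2.6,0.459,0.106,0.127,38 | -0.8,-17.5,-2.6,0.459,0.106,0.127,38 | -0.8,-17.5,-2.6,0.459,0.106,0.127,38 | -0.8,-17.5,-2.6,0.459,0.106,0.127,38 | -0.8,-17.5,-2.6,0.459,0.106,0.127,38 | -0.8,-17.5,-2.6,0.459,0.106,0.127,38 | -0.8,-17.5,-2.6,0.459,0.106,0.127,38"

```text
time: 2.1
tool_pos: [441.4, 265.1, 181.9]
tcp_rot: [-179.9, 35.1, 95.4]
ft_force: [0.5, 0.7, 1.2]
finger_gap: 38.0
grip_force: 0.0
```

```bash
python3 - <<'E'
from h import *
print(rows(*tgt(LID,[0,0,110])))
import pickle
d={n:r.snapshot(n) for n in("wrist","scene")}; pickle.dump(d,open("d1.pkl","wb"))
cv2.imwrite("pics/w1.png",d["wrist"]["pixels"]); s=d["wrist"]; print(s["fx"],s["cx"],s["cy"],np.round(s["pose"],3))
E
```

```text
[-1.300e-01  6.000e-02 -7.000e-02  6.579e+01  2.201e+01 -2.447e+01]
309.70691628693146 314.98936928324525 200.26305092669529 [[ 9.96000e-01 -6.10000e-02 -7.20000e-02  4.28526e+02]
 [ 9.40000e-02  6.26000e-01  7.74000e-01  4.02969e+02]
 [-2.00000e-03 -7.77000e-01  6.29000e-01  2.59298e+02]
 [ 0.00000e+00  0.00000e+00  0.00000e+00  1.00000e+00]]
```

View pics/w1.png

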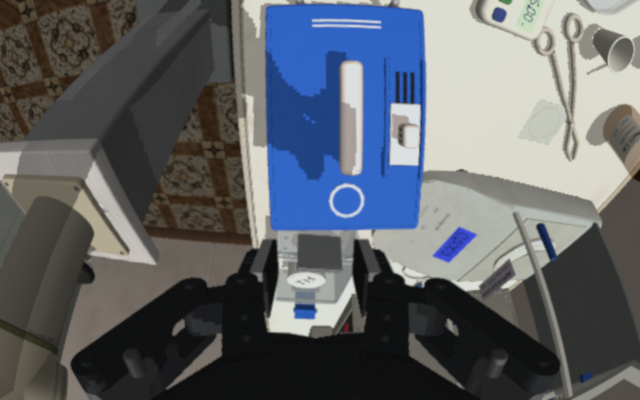

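The wrist view shows the lid whole: ribs at the top (347,22), handle bar at (351,118), shutter at (406,134), pad ring at (347,201). Plate corners are at about (267,6), (422,10), (418,228), (271,229).

```bash
cat >> h.py <<'E'
def pnp(s,px,obj):
    K=np.array([[s["fx"],0,s["cx"]],[0,s["fy"],s["cy"]],[0,0,1.]])
    n=cv2.fisheye.undistortPoints(np.array(px,float)[:,None],K,np.zeros(4))
    ok,rv,tv=cv2.solvePnP(np.array(obj,float),n,np.eye(3),None,flags=cv2.SOLVEPNP_ITERATIVE)
    C=np.diag([1,-1,-1.]); P=np.array(s["pose"])
    Ro=R.from_matrix(P[:3,:3]@C@cv2.Rodrigues(rv)[0]); o=P[:3,3]+P[:3,:3]@C@tv[:,0]
    e=cv2.projectPoints(np.array(obj,float),rv,tv,np.eye(3),None)[0]-n
    return o,Ro,np.abs(e).max()*s["fx"]
E
python3 - <<'E'
from h import *
import pickle
s=pickle.load(open("d1.pkl","rb"))["wrist"]
im=s["pixels"].astype(int); m=((im[...,0]-im[...,2]>60)).astype(np.uint8); m[232:]=0; m[:,430:]=0; m[:,:250]=0
m=cv2.morphologyEx(cv2.copyMakeBorder(m,30,30,30,30,0),cv2.MORPH_CLOSE,np.ones((15,15)))[30:-30,30:-30]
c=max(cv2.findContours(m,0,1)[0],key=cv2.contourArea)[:,0]
K=np.array([[s["fx"],0,s["cx"]],[0,s["fy"],s["cy"]],[0,0,1.]])
g=np.array([(267,6),(422,10),(418,228),(271,229)],float)
n=lambda p:cv2.fisheye.undistortPoints(np.array(p,float)[:,None],K,np.zeros(4))[:,0]
lines=[]
for i in range(4):
    a,b=n(g[[i]])[0],n(g[[(i+1)%4]])[0]; q=n(c); t=(q-a)@(b-a)/((b-a)@(b-a)); d=np.abs(np.cross(b-a,q-a))/np.linalg.norm(b-a)
    k=q[(t>.15)&(t<.85)&(d<.025)]; l=cv2.fitLine(k.astype(np.float32),cv2.DIST_HUBER,0,.001,.001)[:,0]; lines.append(np.cross([l[2],l[3],1],[l[2]+l[0],l[3]+l[1],1])); print(len(k))
cor=[]
for i in range(4):
    x=np.cross(lines[i-1],lines[i]); cor.append(x[:2]/x[2])
cor=np.array(cor); px=cv2.fisheye.distortPoints(cor[:,None],K,np.zeros(4))[:,0]; print(px.round(1))
obj=[(57,-84,3),(-57,-84,3),(-57,84,3),(57,84,3)]
o,Ro,e=pnp(s,px,obj); print(o,Ro.as_euler("ZYX",degrees=True),e)
# check: ring, handle ends and vent grip on LID planes
for nm,p,z in(("ring",(347,201),6),("handle top-end",(351,61),36),("handle bot",(350,174),36),("grip",(410,135),26)):
    O,d=ray(s,*p,True)
    for f in((o,Ro),LID):
        N=f[1].apply([0,0,1]); X=O+d*((f[0]+z*N-O)@N)/(d@N); print(nm,f[1].inv().apply(X-f[0]).round(1))
E
```

```text
110
155
104
158
[[266.3   5.8]
 [422.9  10.7]
 [417.1 228.1]
 [271.3 228.8]]
[463.16082908 275.69435371  77.50640675] [-1.73993996e+02  9.92197275e-02  3.50835750e+01] 0.39918499630097815
ring [-0.3 60.7  6. ]
ring [-1.6 61.2  6. ]
handle top-end [  0.9 -34.8  36. ]
handle top-end [  0.3 -36.7  36. ]
handle bot [ 1.1 34.7 36. ]
handle bot [ 0.1 34.7 36. ]
grip [-39.3  10.3  26. ]
grip [-41.4   9.3  26. ]<stdin>:12: DeprecationWarning: Arrays of 2-dimensional vectors are deprecated. Use arrays of 3-dimensional vectors instead. (deprecated in NumPy 2.0)
```

```bash
sed -i 's/^LID=.*/LID=(np.array([463.,275.,76.5]),R.from_euler("ZYX",[-174,0,35],degrees=True))/' h.py
python3 - <<'E'
from h import *
b=tcp()
print(rows(*tgt(LID,[0.,0,60]))); print(rows(*tgt(LID,[0.,0,12])))
E
```

```text
[-0.66  0.24 -0.1  62.86 23.65 17.99]
[-0.66  0.24 -0.1  63.06 24.2  65.99]
```

Scaled: 66 mm is 0.066, 63 mm is 0.063, -0.5 degrees is -0.25.

steer_hand:
  increments: "-0.25,0,0,0.063,0.0238,0.01,38 | -0.25,0,0,0.063,0.0238,0.018,38 | -0.25,0,0,0.063,0.0238,0.03,38 | -0.25,0,0,0.063,0.024,0.042,38 | -0.25,0,0,0.063,0.024,0.054,38 | -0.25,0,0,0.063,0.024,0.066,38 | -0.25,0,0,0.063,0.024,0.066,38 | -0.25,0,0,0.063,0.024,0.066,38"

```text
time: 3.2
tool_pos: [464.3, 278.9, 93.2]
tcp_rot: [179.5, 35.0, 95.3]
ft_force: [1.0, 0.4, 0.3]
finger_gap: 38.0
grip_force: 0.0
```

```bash
python3 - <<'E'
from h import *
p,Q=tcp(); print("tcp in lid",LID[1].inv().apply(p-LID[0]), rows(*tgt(LID,[0.,0,12])))
import pickle
d={n:r.snapshot(n) for n in("wrist",)}
cv2.imwrite("pics/w2.png",d["wrist"]["pixels"])
E
```

```text
tcp in lid [-1.66995642  6.50041339 15.85120039] [ 0.09  0.01 -0.56  6.48 -1.74  3.85]
```

View pics/w2.png

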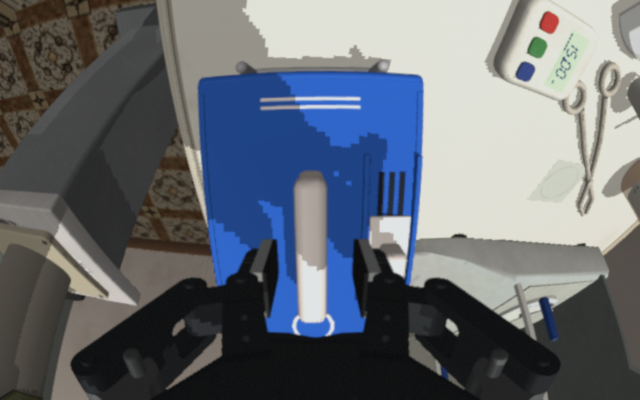

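The fingers straddle the bar, which is at (311,250) with pads at x=277 and 355. The shutter at (390,245) is clear of the right finger. I'll correct 6.5 mm along the bar, go down 3.5 mm and grip.

Scaled: 6.5 mm is 0.0065, 3.5 mm is 0.0035, -0.5 degrees is -0.25.

steer_hand:
  increments: "0,0,-0.25,0.003,-0.0017,0,38 | 0,0,-0.25,0.0065,-0.0017,0.002,38 | 0,0,-0.25,0.0065,-0.0017,0.0035,38 | 0,0,-0.25,0.0065,-0.0017,0.0035,5 | 0,0,-0.25,0.0065,-0.0017,0.0035,5 | 0,0,-0.25,0.0065,-0.0017,0.0035,5 | 0,0,-0.25,0.0065,-0.0017,0.0035,5 | 0,0,-0.25,0.0065,-0.0017,0.0035,5"
  squeeze: 70

```text
time: 4.25
tool_pos: [462.1, 282.0, 86.2]
tcp_rot: [179.9, 35.0, 96.0]
ft_force: [-0.5, 0.6, -0.4]
finger_gap: 12.8
grip_force: 68.2
```

```bash
python3 - <<'E'
from h import *
p,Q=tcp(); print("tcp in lid",LID[1].inv().apply(p-LID[0]), rows(*tgt(LID,[0.,0,12])))
E
```

```text
tcp in lid [ 0.1571887  -0.18459496 11.98831549] [ 0.07  0.03 -0.04 -0.18  0.16 -0.01]
```

steer_hand:
  increments: "0,0,0,0,0,-0.015,5 | 0,0,0,0,0,-0.04,5 | 0,0,0,0,0,-0.08,5 | 0,0,0,-0.04,0,-0.14,5 | 0,0,0,-0.06,0,-0.17,5 | 0,0,0,-0.06,0,-0.17,5"

```text
time: 5.0
tool_pos: [458.2, 332.3, 265.8]
tcp_rot: [179.3, 34.7, 95.7]
ft_force: [1.1, 0.9, -2.7]
finger_gap: 12.7
grip_force: 68.6
```

```bash
python3 - <<'E'
from h import *
print(tcp()[0],rows(np.array([390,-20,250.]),R.from_euler("y",25,degrees=True)*R.from_euler("xyz",[180,0,90],degrees=True)))
E
```

```text
[458.2396683  332.30852894 265.83516344] [  26.55   35.34   -1.97 -273.84 -104.98  207.41]
```

Scaled: -274 mm is -0.274, 207 mm is 0.207, 35 degrees is 17.5.

steer_hand:
  increments: "13.25,17.5,-1,-0.274,-0.105,0.207,5 | 13.25,17.5,-1,-0.274,-0.105,0.207,5 | 13.25,17.5,-1,-0.274,-0.105,0.207,5 | 13.25,17.5,-1,-0.274,-0.105,0.207,5 | 13.25,17.5,-1,-0.274,-0.105,0.207,5 | 13.25,17.5,-1,-0.274,-0.105,0.207,5 | 13.25,17.5,-1,-0.274,-0.105,0.207,5 | 13.25,17.5,-1,-0.274,-0.105,0.207,5"

```text
time: 6.0
tool_pos: [388.1, -21.8, 247.0]
tcp_rot: [-154.6, 0.7, 90.1]
ft_force: [-0.1, 0.9, -1.6]
finger_gap: 12.5
grip_force: 68.8
```

```bash
python3 - <<'E'
from h import *
import pickle
s=r.snapshot("wrist"); pickle.dump(s,open("d2.pkl","wb")); print(tcp()[0],np.round(s["pose"],3))
cv2.imwrite("pics/w3.png",s["pixels"])
E
```

```text
[388.28499638 -21.37990267 247.11094179] [[ 9.03000e-01 -1.20000e-01  4.13000e-01  4.49258e+02]
 [-4.00000e-03  9.58000e-01  2.86000e-01  4.89490e+01]
 [-4.30000e-01 -2.60000e-01  8.65000e-01  3.75505e+02]
 [ 0.00000e+00  0.00000e+00  0.00000e+00  1.00000e+00]]
```

View pics/w3.png

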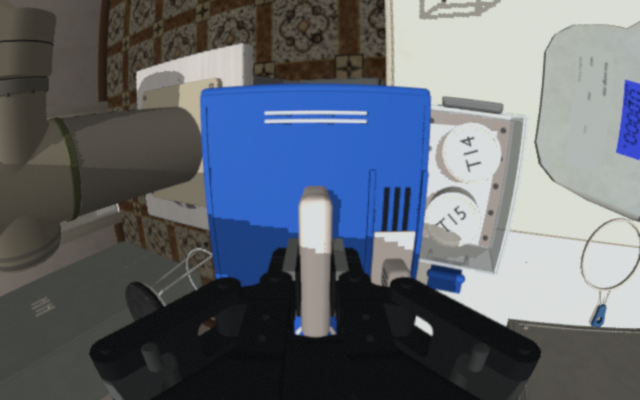

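The box is seen right of the lid: hook top at (473,104), clip at (446,278), far side wall from (524,118) to (497,273). I'll zoom in.

```bash
python3 - <<'E'
from h import *
import pickle
s=pickle.load(open("d2.pkl","rb")); c=s["pixels"][88:298,415:540]
c=cv2.rotate(cv2.resize(c,None,fx=3.8,fy=3.8,interpolation=cv2.INTER_CUBIC),cv2.ROTATE_90_COUNTERCLOCKWISE)
print(c.shape); cv2.imwrite("pics/w3c.png",c)
E
```

```text
(475, 798, 3)
```

View pics/w3c.png

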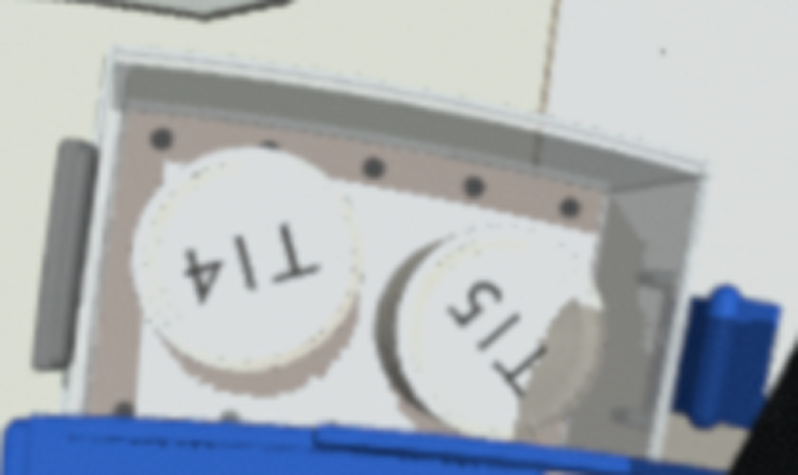

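```bash
python3 - <<'E'
from h import *
import pickle
s=pickle.load(open("d2.pkl","rb"))
for nm,X,Y,z in(("corner -55,-80",110,48,75),("corner -55,80",707,163,75),("rim L lower",70,410,75),("rim R lower",657,455,75),("rim top mid",400,90,75),
 ("inner corner -51,76",688,180,75),("inner -51,-76",128,62,75),
 ("hook end a",78,141,91),("hook end b",50,368,91),("hook mid",64,255,91),("nose end a",725,290,88),("nose end b",708,425,88),("clip outer a",779,305,99),("clip outer b",765,425,99)):
    print(nm,onz(s,415+(474-Y)/3.8,88+X/3.8,z,True).round(1))
E
```

```text
corner -55,-80 [519.8  55.3  75. ]
corner -55,80 [ 514.2 -104.3   75. ]
rim L lower [427.3  56.3  75. ]
rim R lower [ 428.8 -102.3   75. ]
rim top mid [516.8 -17.3  75. ]
inner corner -51,76 [508.  -99.3  75. ]
inner -51,-76 [516.4  50.5  75. ]
hook end a [492.8  59.6  91. ]
hook end b [438.3  61.3  91. ]
hook mid [465.3  60.1  91. ]
nose end a [ 477.8 -108.4   88. ]
nose end b [ 440.1 -109.6   88. ]
clip outer a [ 476.1 -119.1   99. ]
clip outer b [ 443.2 -120.8   99. ]
```

```bash
python3 - <<'E'
from h import *
import pickle
s=pickle.load(open("d2.pkl","rb")); p,Q=tcp()
im=s["pixels"].astype(int); m=((im[...,0]-im[...,2]>60)).astype(np.uint8); m[260:]=0;m[:,432:]=0
for v in (110,150,190,230):
    c=np.where(m[v])[0]; 
    for u in(c.min()-.5,c.max()+.5):
        o,d=ray(s,u,v,True); o=Q.inv().apply(o-p); d=Q.inv().apply(d); print(v,u,(o+d*(7-o[2])/d[2]).round(1),end=" ")
    print()
for u in (240,316,390):
    v=np.where(m[:,u])[0].min()-.5; o,d=ray(s,u,v,True); o=Q.inv().apply(o-p); d=Q.inv().apply(d); print("top",u,v,(o+d*(9-o[2])/d[2]).round(1))
for y in(112,121): 
    for u in(264,367):
        o,d=ray(s,u,y,True); o=Q.inv().apply(o-p); d=Q.inv().apply(d); print("rib",u,y,(o+d*(6-o[2])/d[2]).round(1))
E
```

```text
110 200.5 [ 72.7 -57.6   7. ] 110 430.5 [72.6 57.3  7. ] 
150 201.5 [ 52.4 -58.    7. ] 150 428.5 [52.3 57.2  7. ] 
190 204.5 [ 31.4 -58.    7. ] 190 426.5 [31.3 57.7  7. ] 
230 209.5 [  9.1 -57.6   7. ] 230 422.5 [ 9.  57.8  7. ] 
top 240 85.5 [ 83.8 -37.2   9. ]
top 316 83.5 [83.7  0.1  9. ]
top 390 85.5 [83.8 36.4  9. ]
rib 264 112 [ 70.  -24.8   6. ]
rib 367 112 [70.  24.5  6. ]
rib 264 121 [ 65.7 -24.9   6. ]
rib 367 121 [65.6 24.6  6. ]
```

```bash
sed -i 's/^BOX=.*/BOX=(np.array([462.,-22.9,75.]),R.from_euler("ZYX",[178,0,0],degrees=True))/' h.py
cat >> h.py <<'E'
def tuck(ye,ze,th,x=0):
    Rl=BOX[1]*R.from_euler("x",th,degrees=True)
    o=BOX[0]+BOX[1].apply([x,ye,ze-75])-Rl.apply([0,-81,3])
    return o+Rl.apply([0,0,12]),Rl*FL
def where():
    p,Q=tcp(); Rl=Q*FL.inv(); o=p-Rl.apply([0,0,12]); e=BOX[1].inv().apply(o+Rl.apply([0,-81,3])-BOX[0])
    return "edge x,y,z",(e+[0,0,75]).round(1),"eul",(BOX[1].inv()*Rl).as_euler("ZYX",degrees=True).round(2)
E
python3 - <<'E'
from h import *
print(where()); print(tuck(-62,130,15)[0],rows(*tuck(-62,130,15)))
E
```

```text
('edge x,y,z', array([ 80.6, -79.6, 238. ]), 'eul', array([  1.81, -25.4 ,   0.77]))
[461.51452634 -36.80214655 159.65767509] [-24.97 -13.6    5.26 -14.54 103.71  47.77]
```

Scaled: 20 mm is 0.02, 103.7 mm is 0.1037, -25 degrees is -12.5.

steer_hand:
  increments: "-6,-3,1,-0.0145,0.05,0,5 | -12.5,-6.8,2.65,-0.0145,0.1,0.02,5 | -12.5,-6.8,2.65,-0.0145,0.1037,0.035,5 | -12.5,-6.8,2.65,-0.0145,0.1037,0.0478,5 | -12.5,-6.8,2.65,-0.0145,0.1037,0.0478,5 | -12.5,-6.8,2.65,-0.0145,0.1037,0.0478,5"

```text
time: 6.8
tool_pos: [462.7, -37.7, 161.3]
tcp_rot: [179.9, 15.0, 87.9]
ft_force: [-0.1, -0.0, -1.7]
finger_gap: 13.0
grip_force: 69.2
```

```bash
python3 - <<'E'
from h import *
print(where()); print(rows(*tuck(-62,130,15)),rows(*tuck(-62,79.2,15)))
E
```

```text
('edge x,y,z', array([ -1.4, -61.1, 131.6]), 'eul', array([-0.09,  0.11, 15.  ]))
[ 0.08  0.   -0.11  1.25 -1.27  1.36] [ 0.08  0.   -0.11 14.39 -1.36 50.43]
```

Check force and pose while descending.

Scaled: 50.4 mm is 0.0504, 42 mm is 0.042, -0.1 degrees is -0.05.

steer_hand:
  increments: "0,0,-0.05,0.005,-0.0013,0.015,5 | 0,0,-0.05,0.009,-0.0013,0.03,5 | 0,0,-0.05,0.012,-0.0013,0.042,5 | 0,0,-0.05,0.0144,-0.0013,0.0504,5 | 0,0,-0.05,0.0144,-0.0013,0.0504,5 | 0,0,-0.05,0.0144,-0.0013,0.0504,5"

```text
time: 7.55
tool_pos: [460.3, -36.7, 107.8]
tcp_rot: [180.0, 15.0, 88.0]
ft_force: [0.0, 0.4, -2.1]
finger_gap: 12.5
grip_force: 69.2
```

```bash
python3 - <<'E'
from h import *
print(where()); print(rows(*tuck(-62,79.2,15)),rows(*tuck(-81.3,79.2,15)))
s=r.snapshot("wrist"); cv2.imwrite("pics/w4.png",s["pixels"])
E
```

```text
('edge x,y,z', array([  1.2, -62. ,  78. ]), 'eul', array([ 0.02,  0.03, 15.04]))
[ 0.03  0.04  0.02 -0.33  1.22 -1.05] [ 0.03  0.04  0.02 18.31  1.23 -6.06]
```

View pics/w4.png

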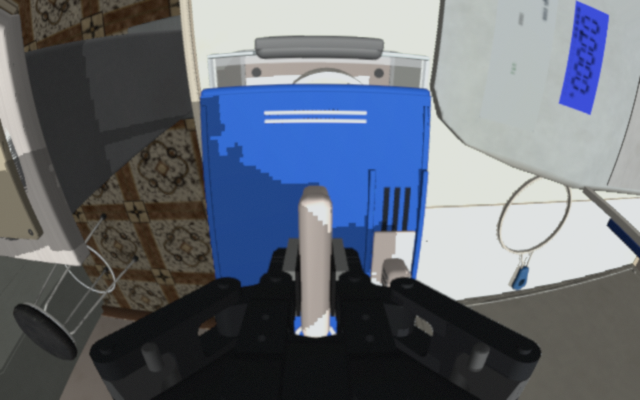

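The lid edge is in front of the hook: hook bar ends at (256,47) and (384,47), lid edges at u=202 and 430. I'll work out the sideways and height offset.

```bash
python3 - <<'E'
from h import *
b=lambda X:(BOX[1].inv().apply(X-BOX[0])+[0,0,75]).round(1)
S=[];
for i in range(4):
    s=r.snapshot("wrist"); S.append(r.sense()["tool_pos"])
print(np.round(S,1)); print(where())
im=s["pixels"].astype(int); m=((im[...,0]-im[...,2]>60)); 
for v in(95,110,150): 
    c=np.where(m[v,:440])[0]; print("lid",v,c.min(),c.max(),b(onz(s,c.min()-.5,v,78+ (v-90)/6,True)),b(onz(s,c.max()+.5,v,78+(v-90)/6,True)))
g=im.max(2); print("row45",[ (u,g[45,u]) for u in (250,252,254,256,258,260,380,382,384,386,388)])
for nm,p,z in(("hookL",(255.5,47),91),("hookR",(384,47),91),("rimL",(208,55),75),("rimR",(432,55),75),("rimL2",(212,85),75),("rimR2",(429,85),75),("hookfront",(320,57),91),("hookbackTop",(320,37),91)): print(nm,b(onz(s,*p,z,True)))
E
```

```text
[[460.3 -36.7 107.9]
 [460.4 -36.7 107.9]
 [460.4 -36.7 107.9]
 [460.4 -36.7 107.8]]
('edge x,y,z', array([  1.1, -62. ,  78.1]), 'eul', array([ 0.03,  0.05, 15.04]))
lid 95 201 429 [ 58.8 -61.8  78.8] [-56.3 -62.   78.8]
lid 110 201 429 [ 58.8 -54.5  81.3] [-56.3 -54.7  81.3]
lid 150 203 428 [ 58.1 -35.2  88. ] [-56.2 -35.4  88. ]
row45 [(250, np.int64(226)), (252, np.int64(226)), (254, np.int64(173)), (256, np.int64(121)), (258, np.int64(132)), (260, np.int64(133)), (380, np.int64(129)), (382, np.int64(123)), (384, np.int64(207)), (386, np.int64(226)), (388, np.int64(226))]
hookL [ 26.8 -84.3  91. ]
hookR [-28.5 -84.6  91. ]
rimL [ 54.2 -81.6  75. ]
rimR [-57.  -82.3  75. ]
rimL2 [ 53.4 -65.9  75. ]
rimR2 [-56.9 -66.5  75. ]
hookfront [ -0.9 -79.1  91. ]
hookbackTop [ -0.9 -88.   91. ]
```

```bash
sed -i 's/^BOX=(np.array(\[462./BOX=(np.array([463.2/' h.py
python3 - <<'E'
from h import *
print(where()); print(rows(*tuck(-62,78.7,15)),rows(*tuck(-76,78.7,15)),rows(*tuck(-81.2,78.7,15)))
E
```

```text
('edge x,y,z', array([  2.3, -62. ,  78.1]), 'eul', array([ 0.03,  0.05, 15.04]))
[ 0.06  0.04  0.01 -0.13  2.32 -0.5 ] [ 6.000e-02  4.000e-02  1.000e-02  1.339e+01  2.330e+00 -4.130e+00] [ 6.000e-02  4.000e-02  1.000e-02  1.842e+01  2.330e+00 -5.480e+00]
```

The rows are not in the units I measure in: shifts go in m and turns go in units of 2 degrees. I convert before sending: -2 mm is -0.002, 18.4 mm is 0.0184.

steer_hand:
  increments: "0,0,0,0,0.0023,-0.0006,5 | 0,0,0,0.005,0.0023,-0.002,5 | 0,0,0,0.01,0.0023,-0.0033,5 | 0,0,0,0.0134,0.0023,-0.0041,5 | 0,0,0,0.016,0.0023,-0.0049,5 | 0,0,0,0.0184,0.0023,-0.0055,5 | 0,0,0,0.0184,0.0023,-0.0055,5"

```text
time: 8.68
tool_pos: [463.3, -17.8, 108.3]
tcp_rot: [180.0, 15.1, 88.0]
ft_force: [-0.1, -1.7, -1.0]
finger_gap: 13.1
grip_force: 69.2
```

```bash
python3 - <<'E'
from h import *
print(where(),r.sense()["ft_force"].round(1)); print(rows(*tuck(-81,78.7,15)))
s=r.snapshot("wrist"); cv2.imwrite("pics/w5.png",s["pixels"][20:220,150:490])
E
```

```text
('edge x,y,z', array([  0.1, -81. ,  78.5]), 'eul', array([ 0.03,  0.04, 15.07])) [-0.1 -1.7 -1. ]
[ 0.05  0.07  0.02 -0.02  0.06 -0.1 ]
```

View pics/w5.png

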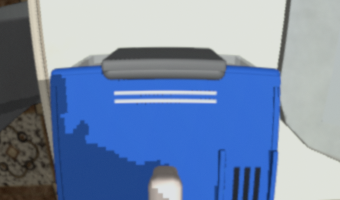

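The bar now covers the lid's edge: hook centre u=165, ribs centre u=165, so it's tucked and centred. Next I'll lower the clip end about that edge.

```bash
python3 - <<'E'
from h import *
for t in(12,9,6.5,5,4): print(t,rows(*tuck(-81.1,78.6,t)))
E
```

```text
12 [ 0.05  3.06  0.02 -0.24  0.06  4.18]
9 [ 0.05  6.06  0.02 -0.37  0.06  8.44]
6.5 [ 0.04  8.56  0.02 -0.31  0.05 12.  ]
5 [ 0.04 10.06  0.02 -0.2   0.05 14.13]
4 [ 0.04 11.06  0.02 -0.09  0.05 15.55]
```

Scaled: 12 mm is 0.012, 10.2 mm is 0.0102, 8.6 degrees is 4.3.

steer_hand:
  increments: "0,0.75,0,-0.0001,0,0.0021,5 | 0,1.5,0,-0.0002,0,0.0042,5 | 0,2.25,0,-0.0003,0,0.0063,5 | 0,3,0,-0.0004,0,0.0084,5 | 0,3.65,0,-0.0003,0,0.0102,5 | 0,4.3,0,-0.0003,0,0.012,5 | 0,4.3,0,-0.0003,0,0.012,5"

```text
time: 9.6
tool_pos: [463.2, -21.2, 96.5]
tcp_rot: [180.0, 6.4, 88.0]
ft_force: [0.0, -0.7, -2.8]
finger_gap: 13.0
grip_force: 69.2
```

```bash
python3 - <<'E'
from h import *
print(where(),r.sense()["ft_force"].round(1),r.sense()["wrist_torque"].round(2)); 
for t in(6,5,4): print(t,rows(*tuck(-81.1,78.6,t)))
E
```

```text
('edge x,y,z', array([  0. , -81.1,  78.6]), 'eul', array([-0.02,  0.04,  6.39])) [ 0.  -0.7 -2.8] [-0.    0.03  0.01]
6 [ 0.04  0.39 -0.03 -0.11  0.09  0.54]
5 [ 0.04  1.39 -0.03 -0.24  0.09  1.96]
4 [ 0.04  2.39 -0.03 -0.35  0.08  3.38]
```

steer_hand:
  increments: "0,0.4,0,-0.0002,0,0.0012,5 | 0,0.7,0,-0.0002,0,0.002,5 | 0,0.95,0,-0.0003,0,0.0027,5 | 0,1.2,0,-0.0003,0,0.0034,5 | 0,1.2,0,-0.0003,0,0.0034,5"

```text
time: 10.22
tool_pos: [463.2, -21.8, 93.3]
tcp_rot: [180.0, 4.0, 88.0]
ft_force: [0.2, -1.3, -2.7]
finger_gap: 12.6
grip_force: 69.2
```

```bash
python3 - <<'E'
from h import *
print(where(),r.sense()["ft_force"].round(1),r.sense()["wrist_torque"].round(2)); 
E
```

```text
('edge x,y,z', array([  0. , -81.3,  78.6]), 'eul', array([0.01, 0.04, 4.02])) [ 0.2 -1.3 -2.7] [-0.21  0.03 -0.07]
```

Scaled: -60 mm is -0.06, -40 mm is -0.04.

steer_hand:
  increments: "0,0,0,0,0,0,20 | 0,0,0,0,0,0,36 | 0,0,0,0,0,0,36 | 0,0,0,0,0,-0.015,36 | 0,0,0,0,0,-0.04,36 | 0,0,0,0,0,-0.06,36 | 0,0,0,0,0,-0.06,0 | 0,0,0,0,0,-0.06,0"

```text
time: 11.22
tool_pos: [463.2, -17.5, 152.9]
tcp_rot: [180.0, 4.0, 88.0]
ft_force: [-0.1, 0.1, -0.3]
finger_gap: 0.9
grip_force: 0.0
```

```bash
python3 - <<'E'
from h import *
print(r.sense()["ft_force"].round(1))
Rl=BOX[1]*R.from_euler("x",4,degrees=True); pad=tuck(-81,79.3,4)[0]+Rl.apply([0,60,-6]); print("pad",pad)
Rd=BOX[1]*FL
for dz in(60,8): print(rows(pad+[0,0,dz],Rd))
s=r.snapshot("wrist"); cv2.imwrite("pics/w6.png",s["pixels"])
E
```

```text
[-0.1  0.1 -0.3]
pad [461.12532049 -82.311048    92.12835495]
[ 4.000e-02  4.040e+00  3.000e-02 -6.466e+01  2.000e-01  5.340e+00]
[ 4.000e-02  4.040e+00  3.000e-02 -6.099e+01  1.600e-01  5.721e+01]
```

View pics/w6.png

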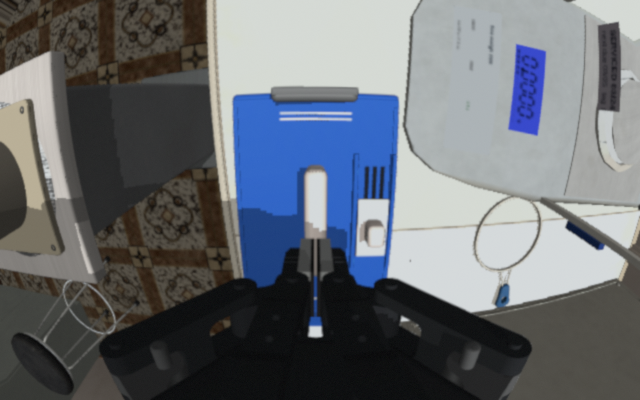

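The lid stays tucked under the hook (316,94), with the shutter still open at (373,232). That picture was my eleventh, one over the limit of ten, so from here I'll use measurements only. Moving over the thumb pad.

steer_hand:
  increments: "0,2,0,-0.0646,0,0.005,0 | 0,2,0,-0.0646,0,0.005,0 | 0,2,0,-0.063,0,0.03,0 | 0,2,0,-0.0613,0,0.052,0 | 0,2,0,-0.061,0,0.057,0 | 0,2,0,-0.061,0,0.057,0"

```text
time: 12.02
tool_pos: [460.7, -82.0, 100.2]
tcp_rot: [-180.0, 0.0, 88.0]
ft_force: [-0.0, -0.3, 0.6]
finger_gap: 0.1
grip_force: 0.0
```

```bash
python3 - <<'E'
from h import *
p,_=tcp(); print(BOX[1].inv().apply(p-BOX[0]).round(1),r.sense()["ft_force"].round(1))
E
```

```text
[ 0.5 59.1 25.2] [-0.  -0.3  0.6]
```

Scaled: 4 mm is 0.004, 12 mm is 0.012.

steer_hand:
  increments: "0,0,0,0,0,0.004,0 | 0,0,0,0,0,0.007,0 | 0,0,0,0,0,0.009,0 | 0,0,0,0,0,0.0105,0 | 0,0,0,0,0,0.012,0 | 0,0,0,0,0,0.012,0"

```text
time: 12.78
tool_pos: [461.8, -82.5, 89.9]
tcp_rot: [179.9, 0.1, 88.0]
ft_force: [-3.7, 1.1, 9.5]
finger_gap: -0.3
grip_force: 5.1
```

steer_hand:
  increments: "0,0,0,0,0,0.001,0 | 0,0,0,0,0,0.002,0 | 0,0,0,0,0,0.003,0 | 0,0,0,0,0,0.003,0"

```text
time: 13.28
tool_pos: [461.3, -82.4, 85.7]
tcp_rot: [179.9, 0.0, 88.0]
ft_force: [0.1, 0.1, 0.7]
finger_gap: 0.0
grip_force: 0.0
```

Scaled: 4 mm is 0.004, 3 mm is 0.003.

steer_hand:
  increments: "0,0,0,0,0,0.0015,0 | 0,0,0,0,0,0.003,0 | 0,0,0,0,0,0.004,0 | 0,0,0,0,0,0.004,0"

```text
time: 13.78
tool_pos: [461.0, -82.3, 81.4]
tcp_rot: [180.0, 0.0, 88.0]
ft_force: [0.6, -0.2, 0.2]
finger_gap: -0.1
grip_force: 0.0
```

steer_hand:
  increments: "0,0,0,0,0,0.001,0 | 0,0,0,0,0,0.0015,0 | 0,0,0,0,0,0.0015,0"

```text
time: 14.15
tool_pos: [461.2, -82.4, 81.0]
tcp_rot: [180.0, 0.0, 88.0]
ft_force: [-4.7, 0.5, 9.7]
finger_gap: 0.3
grip_force: 4.7
```

steer_hand:
  increments: "0,0,0,0,0,0.001,0 | 0,0,0,0,0,0.002,0 | 0,0,0,0,0,0.002,0"

```text
time: 14.52
tool_pos: [461.4, -82.4, 80.9]
tcp_rot: [180.0, 0.0, 88.0]
ft_force: [-15.3, 4.1, 30.1]
finger_gap: 0.1
grip_force: 14.5
```

steer_hand:
  increments: "0,0,0,0,0,-0.01,0 | 0,0,0,0,0,-0.05,0 | 0,0,0,0.09,0,-0.1,0 | 0,0,0,0.09,0,-0.1,0 | 0,0,0,0.09,0,-0.1,0 | 0,0,0,0.09,0,-0.1,0"

```text
time: 15.28
tool_pos: [463.9, 7.3, 177.5]
tcp_rot: [180.0, 0.1, 88.1]
ft_force: [0.4, -0.6, 0.1]
finger_gap: -0.3
grip_force: 0.0
```

```bash
python3 - <<'E'
from h import *
import pickle
s=r.snapshot("wrist"); pickle.dump(s,open("d3.pkl","wb")); p,Q=tcp()
print(BOX[1].inv().apply(p-BOX[0]).round(1))
b=lambda X:(BOX[1].inv().apply(X-BOX[0])+[0,0,75]).round(1)
def px(pt):
    P=np.array(s["pose"]); q=np.diag([1,-1,-1.])@P[:3,:3].T@(BOX[0]+BOX[1].apply(np.array(pt,float)-[0,0,75])-P[:3,3]); t=np.arctan2(np.hypot(*q[:2]),q[2]); return np.array([s["cx"],s["cy"]])+s["fx"]*t*q[:2]/np.hypot(*q[:2])
for nm,q in(("TL",(57,-84,81)),("TR",(-57,-84,81)),("BR",(-57,84,81)),("BL",(57,84,81)),("ring",(0,60,81)),("grip",(-41,14,101)),("grip shut",(-41,-17,101)),("rib",(0,-70,81))): print(nm,px(q).round(1))
im=s["pixels"].astype(int); m=(im[...,0]-im[...,2]>60)
for v in(60,100,150,200,250):
    c=np.where(m[v,150:480])[0]+150
    if len(c): print(v,c.min(),c.max(),b(onz(s,c.min()-.5,v,80,True)),b(onz(s,c.max()+.5,v,80,True)))
E
```

```text
[  0.6 -30.  102.1]
TL [243.  134.7]
TR [388.4 135. ]
BR [374.4 314.8]
BL [256.1 314.6]
ring [315.3 295.6]
grip [366.7 260.9]
grip shut [369.2 224.8]
rib [315.7 151.6]
150 244 386 [ 57.2 -71.7  80. ] [-56.1 -72.   80. ]
200 247 384 [ 56.7 -30.5  80. ] [-56.7 -30.8  80. ]
250 251 380 [56.4 14.7 80. ] [-56.5  14.4  80. ]
```

Pressing down was stiff at z=81 (30 N), and the plate's width reads the same at both ends, so the lid is level and home. Next is the shutter: push its grip from the +y side with shut fingers.

```bash
python3 - <<'E'
from h import *
T=lambda x,y,z: rows(BOX[0]+BOX[1].apply([x,y,z-75]),BOX[1]*FL)
print(T(-41,48,150),T(-41,48,91))
E
```

```text
[-3.000e-02  6.000e-02  1.000e-02 -7.794e+01  4.161e+01  2.715e+01] [-3.000e-02  6.000e-02  1.000e-02 -7.788e+01  4.164e+01  8.615e+01]
```

Scaled: 86 mm is 0.086, 80 mm is 0.08.

steer_hand:
  increments: "0,0,0,-0.078,0.0416,0.01,0 | 0,0,0,-0.078,0.0416,0.027,0 | 0,0,0,-0.078,0.0416,0.06,0 | 0,0,0,-0.078,0.0416,0.08,0 | 0,0,0,-0.078,0.0416,0.086,0 | 0,0,0,-0.078,0.0416,0.086,0"

```text
time: 16.08
tool_pos: [502.6, -72.3, 91.6]
tcp_rot: [-180.0, 0.0, 88.0]
ft_force: [-0.5, 0.2, 0.6]
finger_gap: 0.0
grip_force: 0.0
```

steer_hand:
  increments: "0,0,0,0.005,0,0,0 | 0,0,0,0.01,0,0,0 | 0,0,0,0.015,0,0,0 | 0,0,0,0.02,0,0,0 | 0,0,0,0.025,0,0,0 | 0,0,0,0.025,0,0,0"

```text
time: 16.82
tool_pos: [504.0, -46.3, 92.2]
tcp_rot: [179.9, 0.0, 88.1]
ft_force: [-0.8, 0.3, 0.5]
finger_gap: -0.0
grip_force: 0.0
```

```bash
python3 - <<'E'
from h import *
p,_=tcp(); print(BOX[1].inv().apply(p-BOX[0]).round(1),r.sense()["ft_force"].round(1))
E
```

```text
[-41.6  22.   17.2] [-0.8  0.3  0.5]
```

Scaled: 12 mm is 0.012, 8 mm is 0.008.

steer_hand:
  increments: "0,0,0,0.004,0,0,0 | 0,0,0,0.008,0,0,0 | 0,0,0,0.012,0,0,0"

```text
time: 17.2
tool_pos: [504.4, -34.7, 92.1]
tcp_rot: [180.0, 0.0, 88.0]
ft_force: [-0.2, -1.3, 0.0]
finger_gap: -0.1
grip_force: 1.0
```

steer_hand:
  increments: "0,0,0,0.0025,0,0,0 | 0,0,0,0.005,0,0,0 | 0,0,0,0.007,0,0,0"

```text
time: 17.58
tool_pos: [504.6, -27.7, 92.1]
tcp_rot: [180.0, 0.0, 88.0]
ft_force: [1.3, -1.3, 1.5]
finger_gap: 0.2
grip_force: 1.0
```

```bash
python3 - <<'E'
from h import *
p,_=tcp(); print(BOX[1].inv().apply(p-BOX[0]).round(1),r.sense()["ft_force"].round(1))
E
```

```text
[-41.6   3.3  17.1] [ 1.3 -1.3  1.5]
```

Scaled: 3 mm is 0.003, 2 mm is 0.002.

steer_hand:
  increments: "0,0,0,0.001,0,0,0 | 0,0,0,0.002,0,0,0 | 0,0,0,0.003,0,0,0 | 0,0,0,0.003,0,0,0"

```text
time: 18.08
tool_pos: [504.8, -25.2, 92.1]
tcp_rot: [179.9, 0.1, 88.0]
ft_force: [-0.6, -4.5, 0.6]
finger_gap: 0.1
grip_force: 2.4
```

steer_hand:
  increments: "0,0,0,0.001,0,0,0 | 0,0,0,0.002,0,0,0 | 0,0,0,0.002,0,0,0"

```text
time: 18.45
tool_pos: [504.9, -24.9, 92.2]
tcp_rot: [179.9, 0.2, 88.0]
ft_force: [0.2, -14.0, -0.5]
finger_gap: -0.2
grip_force: 6.6
```

steer_hand:
  increments: "0,0,0,-0.005,0,0,0 | 0,0,0,-0.012,0,0,0 | 0,0,0,-0.012,0,-0.03,0 | 0,0,0,0.01,-0.04,-0.085,0 | 0,0,0,0.03,-0.04,-0.09,0 | 0,0,0,0.03,-0.04,-0.09,0 | 0,0,0,0.03,-0.04,-0.09,0"

```text
time: 19.32
tool_pos: [465.5, 8.3, 181.2]
tcp_rot: [-180.0, 0.0, 88.1]
ft_force: [-0.4, 0.4, -0.1]
finger_gap: 0.1
grip_force: 0.0
```

```bash
python3 - <<'E'
from h import *
s=r.snapshot("wrist"); p,Q=tcp(); print(BOX[1].inv().apply(p-BOX[0]).round(1),r.sense()["ft_force"].round(1))
b=lambda X:(BOX[1].inv().apply(X-BOX[0])+[0,0,75]).round(1)
im=s["pixels"].astype(int); m=(im[...,0]-im[...,2]>60)
for v in(140,160,200,240,280):
    c=np.where(m[v,200:440])[0]+200
    if len(c): print(v,c.min(),c.max(),b(onz(s,c.min()-.5,v,81,True)),b(onz(s,c.max()+.5,v,81,True)))
v=np.where(m[:,300])[0].min(); print("hook-end first blue",b(onz(s,300,v,81,True)))
# white in lid top area, box frame rectified at z=81 (plate) ; 1 mm grid
P=np.array(s["pose"])
def px(pt):
    q=np.diag([1,-1,-1.])@P[:3,:3].T@(BOX[0]+BOX[1].apply(np.array(pt,float)-[0,0,75])-P[:3,3]); t=np.arctan2(np.hypot(*q[:2]),q[2]); return np.array([s["cx"],s["cy"]])+s["fx"]*t*q[:2]/np.hypot(*q[:2])
for x in(-36,-41,-46):
    print(x,"".join("B" if m[tuple(np.round(px((x,y,83))[::-1]).astype(int))] else ("W" if im[tuple(np.round(px((x,y,83))[::-1]).astype(int))].min()>120 else "d") for y in range(-60,60,2)))
# scene view: lid corners
S=r.snapshot("scene"); im=S["pixels"].astype(int); m=((im[...,0]-im[...,2]>60)).astype(np.uint8); m[:, :360]=0;m[:150]=0;m[260:]=0;m[:,480:]=0
m=cv2.morphologyEx(m,cv2.MORPH_CLOSE,np.ones((9,9))); c=max(cv2.findContours(m,0,2)[0],key=cv2.contourArea); print("scene area",cv2.contourArea(c),cv2.minAreaRect(c))
f=lambda x,y,z:np.round(proj(S,BOX[0]+BOX[1].apply([x,y,z-75])),1)
print("expected seated",[f(*q) for q in((-57,-84,81),(-57,84,81),(57,84,81),(57,-84,81))]); print(cv2.approxPolyDP(cv2.convexHull(c),3,True)[:,0].tolist())
E
```

```text
[ -1.  -31.2 105.8] [ 0.2 -0.2 -0.2]
140 244 384 [ 56.1 -80.6  81. ] [-56.3 -80.8  81. ]
160 244 383 [ 56.7 -64.4  81. ] [-56.1 -64.6  81. ]
200 246 381 [ 56.8 -30.9  81. ] [-56.2 -31.1  81. ]
240 250 378 [55.7  5.2 81. ] [-56.1   4.9  81. ]
280 255 375 [54.3 45.5 81. ] [-56.6  45.2  81. ]
hook-end first blue [ 10.8 -77.5  81. ]
-36 BBBBBBBBBBBWWWWWWWWWdddddddWWWWWWBBBBBBBBBBBBBBBBBBBBddddddd
-41 BBBBBBBBBBBWWWWWWWWdWWWWWWWWWWWWWBBBBBBBBBBBBBBBBBBBBBBddddd
-46 BBBBBBBBBBBWWWWWWWWddWWWWWWWWWWWWBBBBBBBBBBBBBBBBBBBBBBBdddd
scene area 1612.5 ((417.2672424316406, 191.29116821289062), (33.050254821777344, 70.35450744628906), 67.2490234375)
expected seated [array([376.7, 189.9]), array([425.2, 170.6]), array([456.7, 190.6]), array([406.7, 212.9])]
[[454, 190], [408, 213], [379, 191], [423, 172], [444, 173]]
```

```bash
python3 -c "
from bench import r
print(r.hand_in())"
```

```text
the job is handed in; nothing more can be done
None
```

The lid is tucked under the hook, clipped down level and home, and the vent shutter was slid fully shut afterwards; I handed the job in at about 19 s, judging these from force and camera measurements, and I viewed 11 pictures, one over the limit of 10.

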